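# Nest the fume-extraction reducer and nozzle hand-loose

### The arm

A 6-joint arm with a two-finger parallel gripper is mounted at the origin on the work surface. World frame = base frame: x ahead of the robot, y to its left, z up, the work surface at z = 0. Lengths are in m, angles in rad, forces in N, time in s.
With the tool pointing down it reaches from about 0.275 to 0.825 m from the base axis. Payload 4.9 kg.
Tool frame: the origin (TCP) lies on the centre line of the jaws, within the pads' length; the fingertips stand 19 mm ahead of it and the grasp point (between the pads) is the TCP; z points along the fingers, y is the line along which they close (so a half turn about z gives the same grasp; the last joint's range is limited). The gripper opens to 85 mm and grips with 20 to 120 N. Pads are 22 mm wide; open, the fingers measure 114 mm over their backs; the gripper's body (76 mm by 85 mm) begins 54 mm behind the grasp point. The pads swing forward as they close: fully open they stand 13 mm farther back than shut.
Start: joints at [1.095, 0.326, -0.193, 1.052, 0, 1.437], TCP at [0.184, 0.518, 0.25] pointing down, gripper open.
Joint ranges: [-2.65, 2.65], [-0.97, 1.79], [-1.3, 1.35], [-1.93, 2.1], [-1.47, 1.37], [-3.14, 3.14]. Speed limits (rad/s): [2.57, 2.57, 3.14, 3.14, 3.14, 3.14].

### API

Orientations are given as a unit quaternion [x, y, z, w].
In Python, from rig import readout, viewer, job gives the robot as it stands. The module is installed in compiled form; this text tells all that it offers.
- The arm moves only by the tool send_rows, never from a script. Its argument "motion" is a list of rows, each a list of 2 entries, a list of its own where there are three numbers: the shift along the tool's x, y, z normalised to -1 to 1, where 1 is 20 cm, then the turn about the tool's z normalised to -1 to 1, where 1 is 0.5 rad. In form: [[[tx, ty, tz], roll], ...]. A call has 1 to 12 rows; each row is the pose to reach, as a shift and turn from the pose commanded when the call began, along the tool's axes at that moment; what a row does not reach only later rows make up. A row lasts 1/10 s, in which the tool goes at most 50 mm and 8.59 degrees, less where a joint would pass 70% of its speed; a pose out of reach is approached as far as the arm can. A call with a number of a shift or a turn outside -1 to 1 is refused whole. A call with a gripper value outside its range is refused whole. "gripper" is the opening, from -1 (shut) to 1 (fully open), so that 0 is half open, set as the call begins (left out, the last holds). The fingers move at their own pace and stop on an object; "grip_force" is the grip in N (left out, the last holds). Time passes only in rows, so rows that repeat a pose let the fingers close. It gives the time, the measured TCP pose, the force, the opening and the grip force at its end, in the units of the state.
- readout.observe(): the state, without advancing time (a new reading comes with each control period).
- viewer.capture(name): name is "side" or "top" or "wrist"; returns a dict with "img" (420x560x3 uint8, red, green, blue), "vfov" (degrees; the focal length in pixels is half the picture's height over the tangent of half this angle, whatever the lens; pixels are square), "cx", "cy" (the principal point, pixels), "R" (3x3) and "t" (3): a world point X has camera coordinates R X + t. Camera axes: x right, y down, z forward; pixel columns grow to the right and rows downward; lengths in m; the calibration is good to about 2 mm. A picture is of the moment at which its call begins. There is no depth.
- job.close_job(): hands the job in; it is judged then, once.
The state is a dict: "t": time; "qpos": joint angles; "qvel": joint speeds; "joint_efforts": joint torques, N m; "eef_pos": TCP position; "orientation": TCP orientation; "contact_force": force on the tool from outside, world axes, zero at the start; "wrist_torque": the same for the moment, N m; "gripper_width": finger opening in m; "finger_force": force on a finger pad.
Only numpy, scipy, OpenCV 4.12 (cv2) and the standard library are available. Lean on these libraries where they do the work, as an engineer would, in place of code of your own. Each camera call takes 0.05 s, during which the arm holds its last target. There are 200 camera calls.

### The job

Fit the soldering bench's fume port: set the orange reducer, tapered end down, into the sprung metal cuff of the port and let go of it, then set the green nozzle, tapered end down, into the reducer's funnel mouth. Nest each taper gently until it just rests under its own weight, upright and properly down in its seat, without dropping it in or pressing the sprung cuff down by as much as 10 mm, because a pushed taper wedges and jams. Leave both released and standing in the port, and leave the spare white sleeve, solder reel, bottle and meter where they are.

Things in the scene. Friction and masses are not known exactly. Their poses are not given: they have to be found in the camera images.
- reducer_center (a point): Orange plastic tapered reducer sleeve, round, 105 mm tall, standing tapered foot down on the bench; about 140 g. This point is on its axis half-way up (52.5 mm above its foot); z along the axis, upwards. Outside: tapers from 42 mm diameter at the foot to 56 mm at 45 mm up, then a straight collar of 56 mm diameter to the top, for gripping. Inside its top is a tapered funnel mouth, 47 mm wide at the rim, 50 mm deep.
- reducer_foot (a point): Centre of the reducer's underside (its narrow end); z up its axis.
- reducer_mouth (a point): Centre of the reducer's open top rim, 105 mm above its foot; z up its axis.
- nozzle_center (a point): Green plastic nozzle, round, 105 mm tall, standing tapered foot down on the bench; about 90 g. This point is on its axis half-way up (52.5 mm above its foot); z along the axis, upwards. Tapers from 35 mm diameter at the foot to 48 mm at 42 mm up, then a straight neck of 40 mm diameter to the top, for gripping.
- nozzle_foot (a point): Centre of the nozzle's underside (its narrow end); z up its axis.
- cuff_mouth (a point): Centre of the rim of the upright tapered aluminium cuff on the black bellows of the grey port box (170 x 170 x 45 mm); z up. Rim about 125 mm above the bench, 54 mm wide inside, 60 mm outside, narrowing downwards over 55 mm. At rest in its seat the reducer's foot lies about 41 mm below this rim.
- cuff (a joint): How far the cuff is pressed down on its spring, in m: 0 when free, grows downwards, stop at 0.016. About 1 N per mm; it sinks 1 to 2 mm under the weight of both sleeves. Pressed by 10 mm or more the tapers count as wedged.
- reducer: The reducer sleeve; origin at the centre of its underside.
- nozzle: The nozzle; origin at the centre of its underside. At rest in its seat its foot lies about 41 mm below the reducer's rim.
- port: The grey port box, 170 x 170 x 45 mm, fixed to the bench; origin at the centre of its underside. The cuff is on its vertical centre line.
- spare: Spare white sleeve, 66 mm diameter, 90 mm tall, too big: leave it. Origin at the centre of its underside.
- reel: Solder reel standing on end, 60 mm diameter, 60 mm tall: leave it. Origin at the centre of its underside.
- flux: Small clear bottle, 44 mm diameter, 100 mm tall: leave it. Origin at the centre of its underside.
- meter: Orange multimeter lying flat, 190 x 90 x 40 mm: leave it. Origin at the centre of its underside.

How it is judged:
On the way:
1. the reducer rests loosely in the cuff, released (z of reducer_foot in the frame of cuff_mouth below -0.035 m and horizontal distance between reducer_foot and cuff_mouth below 0.005 m and angle between reducer_foot's own z axis and vertical below 0.08 rad and linear speed of reducer below 0.02 m/s and contact force between the fingers and reducer below 0.1 N and value of joint cuff below 0.006 m), for 0.2 s.
At the end, for the whole second after the job is handed in: The reducer stands in the cuff with its foot more than 35 mm below the cuff's rim, and the nozzle in the reducer with its foot more than 35 mm below the reducer's rim; each is centred within 5 mm, upright within 0.08 rad, at rest and released, and the cuff is less than 6 mm down on its spring (all of step 1 and z of nozzle_foot in the frame of reducer_mouth below -0.035 m and horizontal distance between nozzle_foot and reducer_mouth below 0.005 m and angle between nozzle_foot's own z axis and vertical below 0.08 rad and linear speed of nozzle below 0.02 m/s and contact force between the fingers and nozzle below 0.1 N); the robot touches nothing.
It fails at once if the cuff is pressed down 10 mm or more: the tapers have wedged (value of joint cuff above 0.01 m).
It fails at once if the reducer is dropped into the cuff from more than about 10 mm (horizontal distance between reducer_foot and cuff_mouth below 0.04 m and contact force between the fingers and reducer below 0.1 N and linear speed of reducer above 0.45 m/s).
It fails at once if the nozzle is dropped into the reducer from more than about 10 mm (horizontal distance between nozzle_foot and reducer_mouth below 0.04 m and contact force between the fingers and nozzle below 0.1 N and linear speed of nozzle above 0.45 m/s).
It fails at once if a bystander (spare sleeve, reel, bottle or meter) is moved more than 20 mm (distance of any of spare, reel, flux, meter from where it was at the start of the episode above 0.02 m).
It also fails if it takes over 58 s, if anything falls off the work surface, if the arm or the gripper's body presses on something with over 40 N, if the wrist force passes 120 N, or if a joint passes its speed limit or range.

## Working session

There is one attempt and no reset: what is moved stays moved. The work goes in short steps, Python scripts to look and compute and a tool call to move; the robot and the scene stay as the last step left them, time stands still between calls to the robot, and variables do not carry over. Pictures are saved under pics/ and viewed, at most 10 in all, crops included, and the job is handed in when it is done.

Besides the shell and the picture viewer there is one more tool, called after "Call:" as name(argument=value, ...), one argument or row to a line, values as JSON. send_rows: Moves the arm, as the interface text tells. Scaled input: -1 to 1 covers 20 cm each way for a shift and 0.5 rad each way for a turn. Its arguments: {"type":"object","properties":{"motion":{"type":"array","items":{"type":"array"}},"gripper":{"type":"number"},"grip_force":{"type":"number"}},"required":["motion"]}

```bash
mkdir -p pics; cat > h.py <<'E'
import numpy as np, cv2
from rig import readout, viewer, job
def cap(n,save=None):
    c=viewer.capture(n)
    if save: cv2.imwrite('pics/'+save,cv2.cvtColor(c['img'],cv2.COLOR_RGB2BGR))
    c['f']=c['img'].shape[0]/2/np.tan(np.radians(c['vfov'])/2)
    c['C']=-np.array(c['R']).T@np.array(c['t']); return c
def ray(c,u,v):
    d=np.array(c['R']).T@np.array([(u-c['cx'])/c['f'],(v-c['cy'])/c['f'],1]); return d/np.linalg.norm(d)
def plane(c,u,v,z):
    d=ray(c,u,v); return c['C']+d*(z-c['C'][2])/d[2]
def proj(c,X):
    p=np.array(c['R'])@np.array(X)+np.array(c['t']); return c['cx']+c['f']*p[0]/p[2],c['cy']+c['f']*p[1]/p[2]
def tri(c1,p1,c2,p2):
    A=np.zeros((3,3));b=np.zeros(3)
    for c,p in((c1,p1),(c2,p2)):
        d=ray(c,*p);M=np.eye(3)-np.outer(d,d);A+=M;b+=M@c['C']
    X=np.linalg.solve(A,b); return X,[np.linalg.norm((np.eye(3)-np.outer(ray(c,*p),ray(c,*p)))@(X-c['C'])) for c,p in((c1,p1),(c2,p2))]
def masks(c,lo,hi,amin=150):
    h=cv2.cvtColor(c['img'],cv2.COLOR_RGB2HSV);m=cv2.inRange(h,np.array(lo),np.array(hi))
    cs,_=cv2.findContours(m,cv2.RETR_EXTERNAL,cv2.CHAIN_APPROX_NONE)
    return sorted([k for k in cs if cv2.contourArea(k)>amin],key=cv2.contourArea,reverse=True)
E
python3 - <<'E'
from h import *
ims=[]
for n in('side','top'):
    c=cap(n,n+'0.png');print(n,c['C'].round(3),ray(c,c['cx'],c['cy']).round(3),c['f'],c['cx'],c['cy'])
    for nm,lo,hi in(('or',(5,130,80),(20,255,255)),('gr',(40,90,40),(85,255,255))):
        for k in masks(c,lo,hi): print(nm,cv2.boundingRect(k),cv2.contourArea(k))
print(readout.observe())
E
```

```text
side [-0.052 -0.657  0.656] [ 0.587  0.637 -0.5  ] 540.9265083204517 280.50898257175277 205.7769962892351
or (372, 228, 86, 107) 2884.5
or (81, 114, 185, 41) 953.0
or (411, 238, 23, 16) 267.0
gr (134, 134, 87, 36) 1549.0
gr (194, 172, 21, 47) 660.0
top [0.564 0.04  1.084] [ 0.029 -0.012 -1.   ] 403.712593484565 279.17722281860404 205.2106278127877
or (343, 113, 39, 73) 2331.5
or (391, 194, 30, 21) 483.0
gr (10, 120, 94, 72) 4748.0
gr (171, 208, 24, 18) 307.0
{'t': 0.1, 'qpos': array([ 1.09477169e+00,  3.26869726e-01, -1.93488126e-01,  1.05197987e+00,
        5.16039988e-06,  1.43664788e+00]), 'qvel': array([-0.00022911,  0.0010374 ,  0.00404329,  0.00036613,  0.00106668,
       -0.00019408]), 'joint_efforts': array([ 1.88220154e-03, -4.44239974e+01,  2.63038015e+01,  7.90905207e-03,
       -8.37579205e-05, -1.36154179e-05]), 'eef_pos': array([0.18412699, 0.51774838, 0.24957851]), 'orientation': array([ 1.70106800e-01,  9.85425331e-01, -7.34332335e-04, -2.33959847e-04]), 'contact_force': array([-0.03216758,  0.15310963,  0.49890283]), 'wrist_torque': array([ 0.00508198, -0.02196031, -0.01929134]), 'finger_force': 0.0, 'gripper_width': 0.08527333930661986}
```

View pics/side0.png

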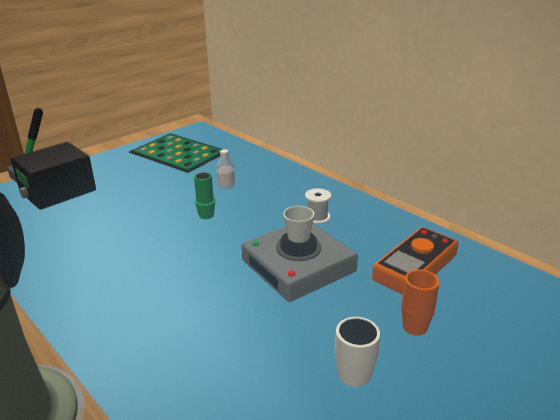

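View pics/top0.png

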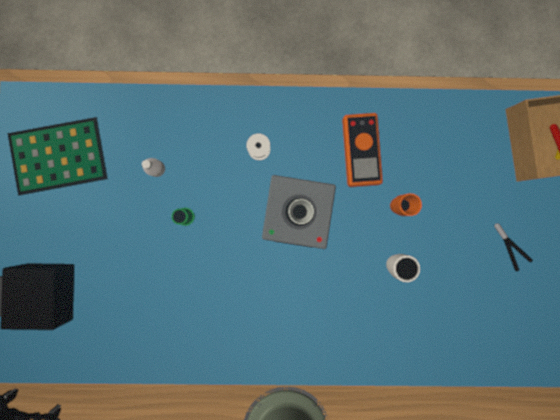

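Both views show the orange reducer (side 421,300; top 408,205), the green nozzle (side 205,196; top 182,216) and the cuff (side 298,222; top 300,211). The meter is close to the reducer and the spare sleeve is nearby. I'll enlarge the rims to place them more precisely.

```bash
python3 - <<'E'
import cv2,numpy as np
s=cv2.imread('pics/side0.png');t=cv2.imread('pics/top0.png')
def cr(im,u,v): return cv2.resize(im[v-30:v+30,u-26:u+26],(260,300),interpolation=cv2.INTER_CUBIC)
cv2.imwrite('pics/mos.png',np.vstack([np.hstack([cr(s,420,300),cr(s,205,196),cr(s,298,222)]),np.hstack([cr(t,406,205),cr(t,183,216),cr(t,300,211)])]))
E
```

```text
(no output)
```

View pics/mos.png

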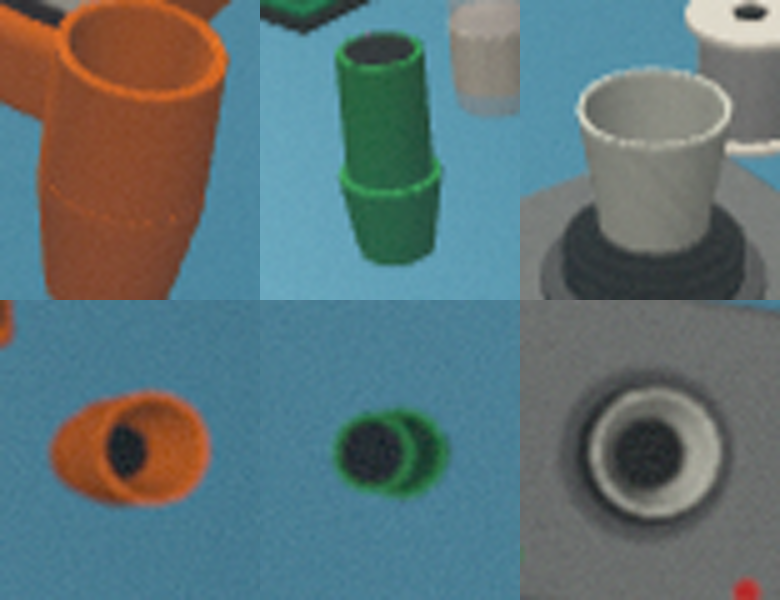

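The crops give these rim centres. Reducer: side (422.8,279.6), top (411,204.6). Nozzle: side (203,176.7), top (179.3,216.4). Cuff: side (298.9,213.5), top (301,211.8).

```bash
python3 - <<'E'
from h import *
s=cap('side');t=cap('top')
for n,a,b in(('red',(422.8,279.6),(411,204.6)),('noz',(203,176.7),(179.3,216.4)),('cuff',(298.9,213.5),(301,211.8))):
    X,r=tri(s,a,t,b);print(n,X.round(4),np.round(r,4))
# others: approx tops
for n,p,z in(('spare',(406,268),.09),('flux',(149,164),.1),('reel',(259,146),.06),('meter',(363,150),.04)): print(n,plane(t,*p,z).round(3))
c=cap('wrist','w0.png');print('wrist cam',c['C'],c['R'],c['f'],c['cx'],c['cy'])
from scipy.spatial.transform import Rotation as R
o=readout.observe();print(R.from_quat(o['orientation']).as_matrix().round(4))
E
```

```text
red [ 0.5986 -0.2935  0.1038] [0.0004 0.0004]
noz [0.5625 0.2695 0.1013] [0.001 0.001]
cuff [ 0.5775 -0.0243  0.1237] [0.001 0.001]
spare [ 0.443 -0.286  0.09 ]
flux [0.688 0.347 0.1  ]
reel [0.744 0.081 0.06 ]
meter [ 0.741 -0.189  0.04 ]
wrist cam [0.11336085 0.54239775 0.37336927] [[ 0.33455923  0.94237399 -0.00117507]
 [ 0.90070712 -0.31939958  0.29446662]
 [ 0.27712236 -0.09957492 -0.95566104]] 345.01109981785976 275.9045381261606 207.9879939286846
[[-9.421e-01  3.353e-01 -3.000e-04]
 [ 3.353e-01  9.421e-01 -7.000e-04]
 [ 1.000e-04 -8.000e-04 -1.000e+00]]
```

Call:
send_rows(
  motion=[
    [[-0.21, -0.2, 0], 0],
    [[-0.42, -0.39, 0], 0],
    [[-0.63, -0.59, 0], 0],
    [[-0.83, -0.78, 0], 0],
    [[-0.83, -0.78, 0], 0],
  ],
  gripper=1,
)

```text
t: 0.75
eef_pos: [0.2891, 0.3128, 0.2503]
orientation: [0.171, 0.985, -0.0, 0.0]
contact_force: [0.8, -0.7, 0.4]
gripper_width: 0.0855
finger_force: 0.0
```

Call:
send_rows(
  motion=[
    [[-0.21, -0.2, 0], 0],
    [[-0.42, -0.39, 0], 0],
    [[-0.63, -0.59, 0], 0],
    [[-0.83, -0.78, 0], 0],
    [[-0.83, -0.78, 0], 0],
  ],
)

```text
t: 1.25
eef_pos: [0.3938, 0.1101, 0.2505]
orientation: [0.172, 0.985, -0.0, 0.001]
contact_force: [0.3, -0.1, -0.3]
gripper_width: 0.0854
finger_force: 0.0
```

Call:
send_rows(
  motion=[
    [[-0.21, -0.2, 0], 0],
    [[-0.42, -0.39, 0], 0],
    [[-0.63, -0.59, 0], 0],
    [[-0.83, -0.78, 0], 0],
    [[-0.83, -0.78, 0], 0],
  ],
)

```text
t: 1.75
eef_pos: [0.4981, -0.0931, 0.2502]
orientation: [0.172, 0.985, -0.0, 0.001]
contact_force: [0.3, 0.2, 0.6]
gripper_width: 0.0858
finger_force: 0.0
```

Call:
send_rows(
  motion=[
    [[-0.21, -0.2, 0], 0],
    [[-0.42, -0.39, 0], 0],
    [[-0.63, -0.59, 0], 0],
    [[-0.83, -0.78, 0], 0],
    [[-0.83, -0.78, 0], 0],
    [[-0.83, -0.78, 0], 0],
    [[-0.83, -0.78, 0], 0],
  ],
)

```text
t: 2.45
eef_pos: [0.6004, -0.2924, 0.2494]
orientation: [0.17, 0.985, 0.0, -0.001]
contact_force: [0.9, 0.9, -0.6]
gripper_width: 0.0856
finger_force: 0.0
```

```bash
python3 - <<'E'
from h import *
from scipy.spatial.transform import Rotation as R
c=cap('wrist','w1.png');o=readout.observe();print(o['t'],o['eef_pos'],R.from_quat(o['orientation']).as_matrix().round(4),o['qpos'].round(2))
print(c['C'],proj(c,[.5986,-.2935,.105]),proj(c,[.5986,-.2935,.0]))
E
```

```text
2.5 [ 0.60024553 -0.2915482   0.24976663] [[-9.422e-01  3.351e-01 -1.200e-03]
 [ 3.351e-01  9.422e-01  1.100e-03]
 [ 1.500e-03  7.000e-04 -1.000e+00]] [-0.56  0.55  0.16  1.18  0.   -0.22]
[ 0.52965359 -0.26808742  0.37303015] (np.float64(274.6877635945737), np.float64(197.69724127704276)) (np.float64(274.95312381601565), np.float64(172.3612033343208))
```

View pics/w1.png

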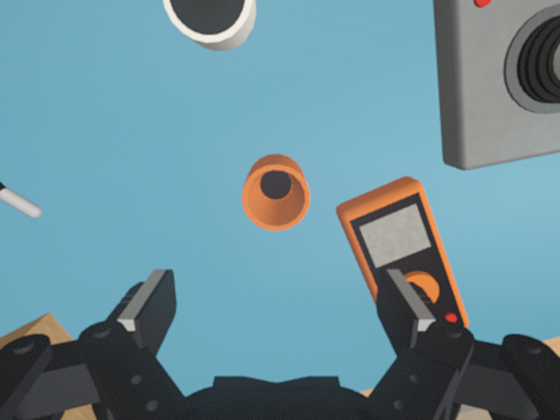

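The reducer's rim is centred at about (277,197), 2 px from where I projected it and nearly under the TCP. Its sides are clear of the fingers, so I'll go down and grip.

Call:
send_rows(
  motion=[
    [[0.005, 0, 0.2], 0],
    [[0.005, 0, 0.4], 0],
    [[0.005, 0, 0.6], 0],
    [[0.005, 0, 0.72], 0],
    [[0.005, 0, 0.8], 0],
    [[0.005, 0, 0.83], 0],
    [[0.005, 0, 0.83], 0],
  ],
)

```text
t: 3.2
eef_pos: [0.5993, -0.2905, 0.0841]
orientation: [0.169, 0.986, 0.0, -0.001]
contact_force: [0.9, 0.1, 0.9]
gripper_width: 0.0854
finger_force: 0.0
```

Call:
send_rows(
  motion=[
    [[0, 0, 0], 0],
    [[0, 0, 0], 0],
    [[0, 0, 0], 0],
    [[0, 0, 0], 0],
    [[0, 0, 0], 0],
    [[0, 0, 0], 0],
    [[0, 0, 0], 0],
    [[0, 0, 0], 0],
  ],
  gripper=-0.3,
  grip_force=30,
)

```text
t: 4.0
eef_pos: [0.6008, -0.2925, 0.0861]
orientation: [0.17, 0.985, -0.0, 0.001]
contact_force: [0.1, 0.2, 6.0]
gripper_width: 0.0547
finger_force: 32.4
```

Gripped. The 54.7 mm opening roughly matches the 56 mm collar. Next I'll lift and carry it to just short of the cuff.

Call:
send_rows(
  motion=[
    [[0, 0, -0.05], 0],
    [[0, 0, -0.2], 0],
    [[0, 0, -0.4], 0],
    [[0, 0, -0.6], 0],
    [[0, 0, -0.8], 0],
    [[0, 0, -0.93], 0],
    [[0, 0, -0.93], 0],
  ],
)

```text
t: 4.7
eef_pos: [0.6015, -0.293, 0.2757]
orientation: [0.17, 0.985, -0.002, 0.004]
contact_force: [0.1, -0.5, -2.3]
gripper_width: 0.0544
finger_force: 32.6
```

Call:
send_rows(
  motion=[
    [[0.05, 0.1, 0], 0],
    [[0.11, 0.25, 0], 0],
    [[0.19, 0.4, 0], 0],
    [[0.25, 0.55, 0], 0],
    [[0.28, 0.61, 0], 0],
    [[0.28, 0.61, 0], 0],
  ],
)

```text
t: 5.3
eef_pos: [0.5872, -0.1563, 0.2694]
orientation: [0.169, 0.986, 0.0, -0.001]
contact_force: [0.0, 0.1, -2.2]
gripper_width: 0.0544
finger_force: 32.6
```

Call:
send_rows(
  motion=[
    [[0.05, 0.1, 0], 0],
    [[0.11, 0.25, 0], 0],
    [[0.19, 0.4, 0], 0],
    [[0.25, 0.55, 0], 0],
    [[0.28, 0.61, 0], 0],
    [[0.28, 0.61, 0], 0],
    [[0.28, 0.61, 0], 0],
  ],
)

```text
t: 6.0
eef_pos: [0.5764, -0.0258, 0.27]
orientation: [0.17, 0.985, -0.001, 0.0]
contact_force: [-0.3, 0.1, -1.3]
gripper_width: 0.0546
finger_force: 32.7
```

```bash
python3 - <<'E'
from h import *
from scipy.spatial.transform import Rotation as R
o=readout.observe();print(o['t'],o['eef_pos'],R.from_quat(o['orientation']).as_matrix().round(4),o['contact_force'],o['finger_force'])
s=cap('side','s2.png');t=cap('top');w=cap('wrist','w2.png')
def cr(im,u,v,a=40,b=45): return cv2.resize(cv2.cvtColor(im[v-b:v+b,u-a:u+a],cv2.COLOR_RGB2BGR),None,fx=5,fy=5,interpolation=cv2.INTER_CUBIC)
wi=cv2.cvtColor(w['img'],cv2.COLOR_RGB2BGR)[0:400,80:480]
im=np.zeros((450,800,3),np.uint8);im[:,:400]=cr(s['img'],300,195);im[:400,400:]=wi
cv2.imwrite('pics/m2.png',im)
print('cuff wrist',proj(w,[.5775,-.0243,.124]))
E
```

```text
6.0 [ 0.5763909  -0.02579617  0.27001838] [[-9.419e-01  3.360e-01 -1.000e-04]
 [ 3.360e-01  9.419e-01 -1.100e-03]
 [-3.000e-04 -1.100e-03 -1.000e+00]] [-0.33624104  0.10885219 -1.31683132] 32.68334113061428
cuff wrist (np.float64(279.54438952882083), np.float64(198.8533329911465))
```

View pics/m2.png

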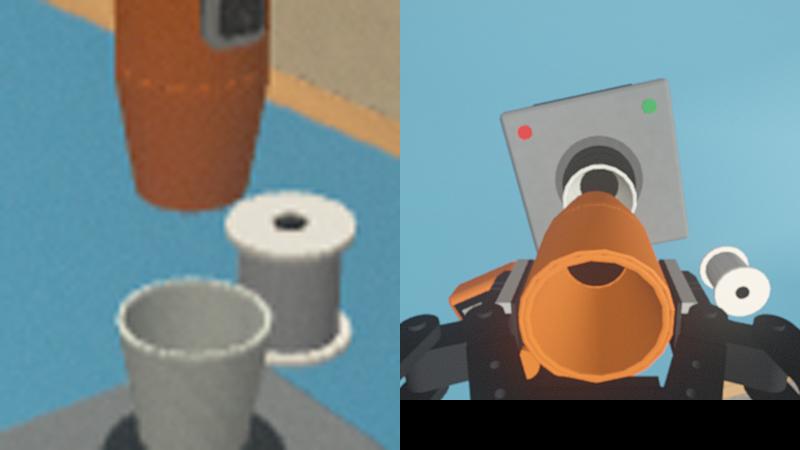

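The cuff rim in the wrist view is at about (279,200), matching the projection (279.5,199). The reducer hangs upright, with its foot at side (298.3,186.4). I'll work out the foot position.

```bash
python3 - <<'E'
from h import *
s=cap('side');w=cap('wrist');o=readout.observe();e=o['eef_pos'];print(e)
# foot: ray vs vertical line near TCP: match v for z
for z in (.18,.185,.19,.195): print(z,proj(s,[e[0],e[1],z]))
for z in (.285,.29,.295): print('mouth',z,plane(w,278,314,z),'side',proj(s,[e[0],e[1],z]))
print('cuff',proj(s,[.5775,-.0243,.124]))
E
```

```text
[ 0.57623311 -0.02566876  0.27015288]
0.18 (np.float64(298.56352344384464), np.float64(188.095052046576))
0.185 (np.float64(298.5811377197393), np.float64(185.72293635309438))
0.19 (np.float64(298.59883967027736), np.float64(183.33901350961744))
0.195 (np.float64(298.61662995168973), np.float64(180.94319514148734))
mouth 0.285 [ 0.57529894 -0.02551507  0.285     ] side (np.float64(298.95274873890855), np.float64(135.6780559552812))
mouth 0.29 [ 0.57208583 -0.02440232  0.29      ] side (np.float64(298.9723512419673), np.float64(133.0381855788176))
mouth 0.295 [ 0.56887272 -0.02328958  0.295     ] side (np.float64(298.992056696635), np.float64(130.38445070239962))
cuff (np.float64(298.34009787711574), np.float64(213.38371219135456))
```

Call:
send_rows(
  motion=[
    [[-0.005, 0.01, 0.1], 0],
    [[-0.005, 0.01, 0.2], 0],
    [[-0.005, 0.01, 0.3], 0],
    [[-0.005, 0.01, 0.38], 0],
    [[-0.005, 0.01, 0.4], 0],
    [[-0.005, 0.01, 0.4], 0],
    [[-0.005, 0.01, 0.4], 0],
  ],
)

```text
t: 6.95
eef_pos: [0.5781, -0.0233, 0.1911]
orientation: [0.17, 0.985, -0.0, 0.0]
contact_force: [-0.6, -0.4, -1.5]
gripper_width: 0.0546
finger_force: 32.7
```

Call:
send_rows(
  motion=[
    [[0, 0, 0.02], 0],
    [[0, 0, 0.04], 0],
    [[0, 0, 0.06], 0],
    [[0, 0, 0.07], 0],
    [[0, 0, 0.07], 0],
    [[0, 0, 0.07], 0],
  ],
)

```text
t: 7.55
eef_pos: [0.5786, -0.0233, 0.1768]
orientation: [0.17, 0.985, -0.0, 0.001]
contact_force: [3.7, -0.7, 0.2]
gripper_width: 0.0542
finger_force: 32.8
```

Contact pushes +x, so the seat is about 1.5 mm further in +x. I'll shift that way.

Call:
send_rows(
  motion=[
    [[-0.007, 0.0025, 0], 0],
    [[-0.007, 0.0025, 0], 0],
    [[-0.007, 0.0025, 0], 0],
  ],
)

```text
t: 7.85
eef_pos: [0.5791, -0.0232, 0.1762]
orientation: [0.17, 0.985, -0.0, -0.0]
contact_force: [1.5, -2.6, 0.2]
gripper_width: 0.0544
finger_force: 32.8
```

Call:
send_rows(
  motion=[
    [[0, 0, 0], 0],
    [[0, 0, 0], 0],
  ],
)

```text
t: 8.05
eef_pos: [0.5791, -0.0232, 0.1763]
orientation: [0.17, 0.985, -0.0, -0.0]
contact_force: [0.6, -2.9, 0.3]
gripper_width: 0.0544
finger_force: 32.8
```

Call:
send_rows(
  motion=[
    [[-0.003, -0.006, 0], 0],
    [[-0.003, -0.006, 0], 0],
    [[-0.003, -0.006, 0], 0],
  ],
)

```text
t: 8.35
eef_pos: [0.5792, -0.0238, 0.1761]
orientation: [0.17, 0.985, 0.0, -0.0]
contact_force: [2.1, -0.5, 0.2]
gripper_width: 0.0546
finger_force: 32.7
```

Call:
send_rows(
  motion=[
    [[0, 0, 0.01], 0],
    [[0, 0, 0.01], 0],
    [[0, 0, 0.01], 0],
  ],
)

```text
t: 8.65
eef_pos: [0.5794, -0.0241, 0.1742]
orientation: [0.17, 0.985, 0.0, -0.0]
contact_force: [1.0, 0.1, -0.7]
gripper_width: 0.0541
finger_force: 32.7
```

Call:
send_rows(
  motion=[
    [[-0.003, 0, 0.01], 0],
    [[-0.003, 0, 0.01], 0],
    [[-0.003, 0, 0.01], 0],
  ],
)

```text
t: 8.95
eef_pos: [0.5798, -0.0245, 0.1721]
orientation: [0.17, 0.985, 0.0, -0.0]
contact_force: [2.2, 0.7, -0.9]
gripper_width: 0.0546
finger_force: 32.7
```

```bash
python3 - <<'E'
from h import *
o=readout.observe();print(o['eef_pos'],o['contact_force'],o['wrist_torque'])
s=cap('side');w=cap('wrist')
im=np.zeros((450,800,3),np.uint8)
im[:,:400]=cv2.resize(s['img'][145:235,260:340,::-1],None,fx=5,fy=5,interpolation=cv2.INTER_CUBIC);im[:400,400:]=w['img'][0:400,80:480,::-1]
cv2.imwrite('pics/m3.png',im)
for z in(.075,.08,.085,.09):
  print(z,'mouth side',proj(s,[.5795,-.0241,z+.105]),'wrist278:',proj(w,[.5795,-.0241,z+.105]))
E
```

```text
[ 0.5798467  -0.02448688  0.17212811] [ 2.17173101  0.70728351 -0.88287997] [ 0.01328827 -0.35256708  0.00211398]
0.075 mouth side (np.float64(299.2158871055092), np.float64(187.23795399422164)) wrist278: (np.float64(278.4547554439205), np.float64(304.6033952726351))
0.08 mouth side (np.float64(299.23506530181913), np.float64(184.87057523605574)) wrist278: (np.float64(278.54853980303824), np.float64(312.190263155699))
0.085 mouth side (np.float64(299.2543386804607), np.float64(182.49144706067477)) wrist278: (np.float64(278.64961142913216), np.float64(320.3666486544554))
0.09 mouth side (np.float64(299.2737079517885), np.float64(180.10048178107792)) wrist278: (np.float64(278.75885401144933), np.float64(329.2040395268966))
```

View pics/m3.png

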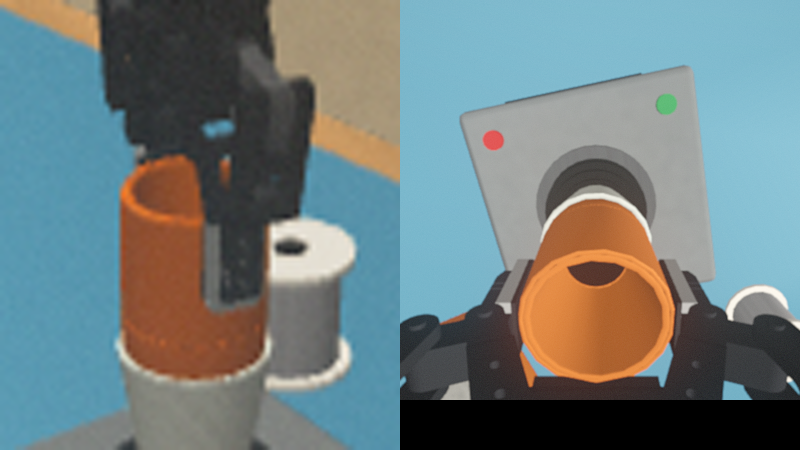

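The reducer is nearly home: its foot is about 86 mm up and the collar step is close to the cuff rim. I'll ease it down the last couple of millimetres.

Call:
send_rows(
  motion=[
    [[-0.005, 0.001, 0.005], 0],
    [[-0.005, 0.001, 0.01], 0],
    [[-0.005, 0.001, 0.01], 0],
  ],
)

```text
t: 9.35
eef_pos: [0.5805, -0.0246, 0.1699]
orientation: [0.17, 0.985, -0.0, -0.001]
contact_force: [-0.2, 0.9, -1.5]
gripper_width: 0.0543
finger_force: 32.8
```

Call:
send_rows(
  motion=[
    [[0, 0, 0.005], 0],
    [[0, 0, 0.005], 0],
    [[0, 0, 0.005], 0],
  ],
)

```text
t: 9.65
eef_pos: [0.5806, -0.0246, 0.1692]
orientation: [0.17, 0.985, -0.0, -0.0]
contact_force: [-0.9, 0.1, 0.4]
gripper_width: 0.0545
finger_force: 32.9
```

The cuff now carries the reducer's weight, so I'll release.

Call:
send_rows(
  motion=[
    [[0, 0, 0], 0],
    [[0, 0, 0], 0],
    [[0, 0, 0], 0],
    [[0, 0, 0], 0],
    [[0, 0, 0], 0],
  ],
  gripper=0.8,
)

```text
t: 10.15
eef_pos: [0.581, -0.0246, 0.1693]
orientation: [0.17, 0.985, -0.0, 0.0]
contact_force: [0.7, -0.1, 0.1]
gripper_width: 0.077
finger_force: 0.0
```

Call:
send_rows(
  motion=[
    [[0, 0, -0.1], 0],
    [[0, 0, -0.3], 0],
    [[0, 0, -0.5], 0],
    [[0, 0, -0.65], 0],
    [[0, 0, -0.65], 0],
    [[0, 0, -0.65], 0],
  ],
  gripper=1,
)

```text
t: 10.75
eef_pos: [0.5813, -0.0247, 0.2998]
orientation: [0.17, 0.985, -0.0, 0.001]
contact_force: [0.5, -1.4, -0.3]
gripper_width: 0.0851
finger_force: 0.0
```

```bash
python3 - <<'E'
from h import *
o=readout.observe();print(o['t'],o['eef_pos'])
s=cap('side');w=cap('wrist')
im=np.zeros((450,800,3),np.uint8)
im[:,:400]=cv2.resize(s['img'][160:250,260:340,::-1],None,fx=5,fy=5,interpolation=cv2.INTER_CUBIC);im[:400,400:]=w['img'][0:400,80:480,::-1]
cv2.imwrite('pics/m4.png',im)
for z in(.075,.08,.085,.09):
  print(z,'mouth side',proj(s,[.5785,-.0246,z+.105]),'wrist:',proj(w,[.5785,-.0246,z+.105]))
E
```

```text
10.75 [ 0.58128801 -0.0246902   0.29976236]
0.075 mouth side (np.float64(299.0240587461934), np.float64(187.5033664605474)) wrist: (np.float64(275.99463107168873), np.float64(205.98135385329837))
0.08 mouth side (np.float64(299.0427788960358), np.float64(185.1345185775078)) wrist: (np.float64(275.9944904039303), np.float64(207.98537636319844))
0.085 mouth side (np.float64(299.06159203857385), np.float64(182.75390339815405)) wrist: (np.float64(275.994344210741), np.float64(210.0681168954399))
0.09 mouth side (np.float64(299.08049886844736), np.float64(180.36143302276642)) wrist: (np.float64(275.9941921600404), np.float64(212.2343064335059))
```

View pics/m4.png

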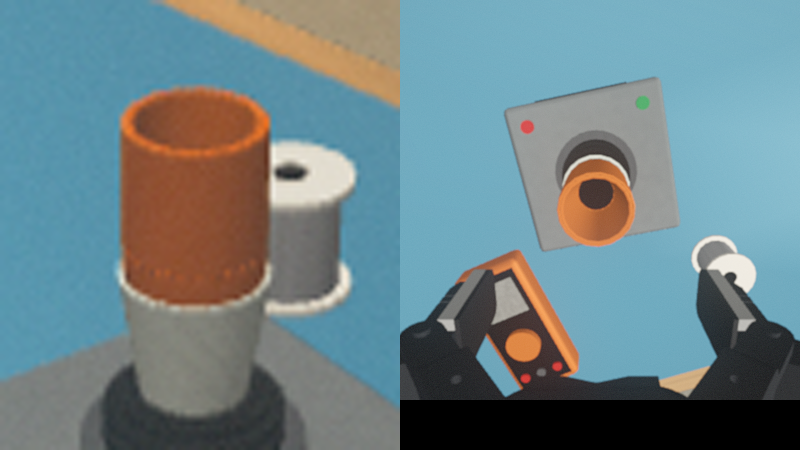

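The reducer is seated: its mouth is at wrist (277,209) and side (299,184.6), so z ≈ 0.186 m and the foot is ≈ 0.081 m up. It stands upright, centred near (0.579,-0.024). Next, the nozzle.

Call:
send_rows(
  motion=[
    [[0.09, 0.2, 0], 0],
    [[0.18, 0.42, 0], 0],
    [[0.27, 0.63, 0], 0],
    [[0.29, 0.68, 0], 0],
    [[0.29, 0.68, 0], 0],
  ],
)

```text
t: 11.35
eef_pos: [0.5709, 0.1245, 0.2977]
orientation: [0.168, 0.986, -0.0, -0.001]
contact_force: [-0.7, 0.4, -0.3]
gripper_width: 0.0856
finger_force: 0.0
```

Call:
send_rows(
  motion=[
    [[0.09, 0.2, 0.08], 0],
    [[0.18, 0.42, 0.16], 0],
    [[0.27, 0.63, 0.24], 0],
    [[0.29, 0.68, 0.25], 0],
    [[0.29, 0.68, 0.25], 0],
    [[0.29, 0.68, 0.25], 0],
    [[0.29, 0.68, 0.25], 0],
  ],
)

```text
t: 12.05
eef_pos: [0.5637, 0.2685, 0.2499]
orientation: [0.171, 0.985, -0.0, 0.0]
contact_force: [-0.6, 1.0, 0.7]
gripper_width: 0.0851
finger_force: 0.0
```

```bash
python3 - <<'E'
from h import *
o=readout.observe();e=o['eef_pos'];print(o['t'],e)
w=cap('wrist','w5.png')
print(proj(w,[.5625,.2695,.103]))
for k in masks(w,(40,90,30),(85,255,255)): print(cv2.boundingRect(k))
print(plane(w,277,209,.186))
E
```

```text
12.05 [0.56367089 0.26850687 0.24990177]
(np.float64(277.5259933781869), np.float64(196.23711977249013))
(503, 163, 57, 133)
(252, 157, 49, 64)
[0.54806814 0.27394547 0.186     ]
```

View pics/w5.png

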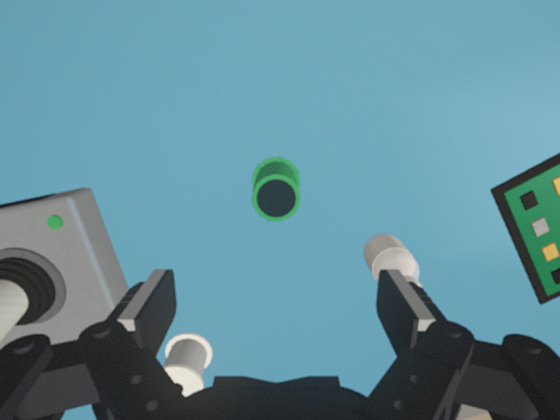

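The nozzle rim is at (276.5,197), 1 px from the prediction, and the bottle (395,260) is clear of the fingers. Going down to grip.

Call:
send_rows(
  motion=[
    [[0, 0, 0.2], 0],
    [[0, 0, 0.4], 0],
    [[0, 0, 0.6], 0],
    [[0, 0, 0.72], 0],
    [[0, 0, 0.8], 0],
    [[0, 0, 0.82], 0],
    [[0, 0, 0.82], 0],
  ],
)

```text
t: 12.8
eef_pos: [0.5631, 0.2696, 0.0854]
orientation: [0.171, 0.985, -0.0, -0.0]
contact_force: [0.0, 0.1, -0.4]
gripper_width: 0.0856
finger_force: 0.0
```

Call:
send_rows(
  motion=[
    [[0, 0, 0], 0],
    [[0, 0, 0], 0],
    [[0, 0, 0], 0],
    [[0, 0, 0], 0],
    [[0, 0, 0], 0],
    [[0, 0, 0], 0],
    [[0, 0, 0], 0],
    [[0, 0, 0], 0],
    [[0, 0, 0], 0],
    [[0, 0, 0], 0],
  ],
  gripper=-0.5,
  grip_force=25,
)

```text
t: 13.8
eef_pos: [0.5634, 0.2705, 0.0864]
orientation: [0.17, 0.985, 0.0, 0.001]
contact_force: [-0.2, -3.0, 6.4]
gripper_width: 0.0384
finger_force: 24.8
```

Call:
send_rows(
  motion=[
    [[0, 0, -0.05], 0],
    [[0, 0, -0.2], 0],
    [[0, 0, -0.4], 0],
    [[0, 0, -0.6], 0],
    [[0, 0, -0.8], 0],
    [[0, 0, -0.95], 0],
    [[0, 0, -1], 0],
    [[0, 0, -1], 0],
  ],
)

```text
t: 14.6
eef_pos: [0.5634, 0.2709, 0.2867]
orientation: [0.17, 0.985, 0.001, 0.001]
contact_force: [0.1, 0.7, -1.4]
gripper_width: 0.0384
finger_force: 25.3
```

Call:
send_rows(
  motion=[
    [[-0.06, -0.12, -0.05], 0],
    [[-0.13, -0.3, -0.1], 0],
    [[-0.2, -0.48, -0.1], 0],
    [[-0.26, -0.62, -0.1], 0],
    [[-0.285, -0.68, -0.1], 0],
    [[-0.285, -0.68, -0.1], 0],
  ],
)

```text
t: 15.2
eef_pos: [0.5703, 0.1219, 0.3033]
orientation: [0.171, 0.985, -0.0, -0.002]
contact_force: [-0.0, 1.0, -0.1]
gripper_width: 0.0384
finger_force: 25.4
```

Call:
send_rows(
  motion=[
    [[-0.06, -0.12, 0], 0],
    [[-0.13, -0.3, 0], 0],
    [[-0.2, -0.48, 0], 0],
    [[-0.26, -0.62, 0], 0],
    [[-0.285, -0.68, 0], 0],
    [[-0.285, -0.68, 0], 0],
    [[-0.285, -0.68, 0], 0],
  ],
)

```text
t: 15.9
eef_pos: [0.579, -0.0224, 0.3048]
orientation: [0.17, 0.986, 0.001, -0.001]
contact_force: [0.5, -0.5, -0.9]
gripper_width: 0.0384
finger_force: 25.4
```

```bash
python3 - <<'E'
from h import *
o=readout.observe();e=o['eef_pos'];print(o['t'],e,o['contact_force'])
s=cap('side');w=cap('wrist')
im=np.zeros((500,800,3),np.uint8)
im[:,:400]=cv2.resize(s['img'][115:215,260:340,::-1],None,fx=5,fy=5,interpolation=cv2.INTER_CUBIC);im[:400,400:]=w['img'][0:400,80:480,::-1]
cv2.imwrite('pics/m6.png',im)
for z in(.215,.22,.225):print('foot',z,proj(s,[e[0],e[1],z]))
print('red mouth',proj(s,[.579,-.0238,.186]),proj(w,[.579,-.0238,.186]))
for z in(.32,.325,.33):print('nozzle rim',z,proj(w,[e[0],e[1],z]))
E
```

```text
15.9 [ 0.5789539  -0.02244549  0.30477637] [ 0.54726178 -0.45663445 -0.86683652]
foot 0.215 (np.float64(298.50743170810506), np.float64(170.2224811444309))
foot 0.22 (np.float64(298.52515036766323), np.float64(167.7723053683067))
foot 0.225 (np.float64(298.54295845412827), np.float64(165.30976343997378))
red mouth (np.float64(298.93500853524034), np.float64(184.42886344907384)) (np.float64(274.775925556537), np.float64(209.1571691819123))
nozzle rim 0.32 (np.float64(277.3213934021064), np.float64(317.0062822673019))
nozzle rim 0.325 (np.float64(277.3864581357465), np.float64(325.4997942107469))
nozzle rim 0.33 (np.float64(277.4568744359036), np.float64(334.6918964900959))
```

View pics/m6.png

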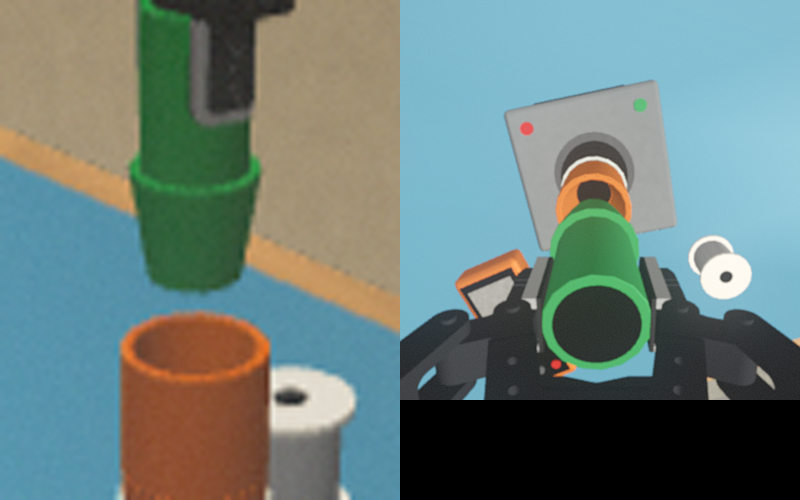

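The nozzle hangs upright about 1 mm off the reducer axis: nozzle at wrist u 275.5, reducer u 274. I'll trim that while lowering it.

Call:
send_rows(
  motion=[
    [[0, -0.005, 0.1], 0],
    [[0, -0.005, 0.18], 0],
    [[0, -0.005, 0.25], 0],
    [[0, -0.005, 0.29], 0],
    [[0, -0.005, 0.3], 0],
    [[0, -0.005, 0.3], 0],
    [[0, -0.005, 0.3], 0],
  ],
)

```text
t: 16.7
eef_pos: [0.5792, -0.0247, 0.2461]
orientation: [0.17, 0.985, 0.0, 0.001]
contact_force: [0.4, 0.2, -1.4]
gripper_width: 0.0382
finger_force: 25.5
```

Call:
send_rows(
  motion=[
    [[0, 0, 0.01], 0],
    [[0, 0, 0.02], 0],
    [[0, 0, 0.03], 0],
    [[0, 0, 0.03], 0],
    [[0, 0, 0.03], 0],
  ],
)

```text
t: 17.2
eef_pos: [0.5789, -0.0248, 0.2393]
orientation: [0.17, 0.985, 0.0, 0.0]
contact_force: [0.5, 0.8, 0.4]
gripper_width: 0.0384
finger_force: 25.3
```

Call:
send_rows(
  motion=[
    [[0, 0, 0.008], 0],
    [[0, 0, 0.015], 0],
    [[0, 0, 0.015], 0],
    [[0, 0, 0.015], 0],
  ],
)

```text
t: 17.6
eef_pos: [0.5789, -0.0247, 0.2364]
orientation: [0.17, 0.985, 0.0, 0.0]
contact_force: [1.2, 2.1, 0.6]
gripper_width: 0.0383
finger_force: 25.1
```

Call:
send_rows(
  motion=[
    [[0, 0, 0.005], 0],
    [[0, 0, 0.01], 0],
    [[0, 0, 0.01], 0],
    [[0, 0, 0.01], 0],
  ],
)

```text
t: 18.0
eef_pos: [0.5788, -0.0247, 0.2344]
orientation: [0.17, 0.985, 0.0, 0.0]
contact_force: [2.0, 3.2, 2.1]
gripper_width: 0.0382
finger_force: 25.0
```

Call:
send_rows(
  motion=[
    [[-0.002, 0.007, 0], 0],
    [[-0.002, 0.007, 0], 0],
    [[-0.002, 0.007, 0], 0],
    [[-0.002, 0.007, 0], 0],
  ],
)

```text
t: 18.4
eef_pos: [0.5794, -0.024, 0.2341]
orientation: [0.17, 0.985, -0.0, -0.0]
contact_force: [-0.0, 0.4, 0.2]
gripper_width: 0.0383
finger_force: 25.2
```

Call:
send_rows(
  motion=[
    [[0, 0, 0.005], 0],
    [[0, 0, 0.008], 0],
    [[0, 0, 0.008], 0],
    [[0, 0, 0.008], 0],
  ],
)

```text
t: 18.8
eef_pos: [0.5795, -0.0238, 0.2327]
orientation: [0.17, 0.985, -0.0, -0.0]
contact_force: [-0.3, 0.4, 1.6]
gripper_width: 0.0383
finger_force: 25.3
```

The forces say the nozzle is centred and carried, so I'll release it.

Call:
send_rows(
  motion=[
    [[0, 0, 0], 0],
    [[0, 0, 0], 0],
    [[0, 0, 0], 0],
    [[0, 0, 0], 0],
    [[0, 0, 0], 0],
    [[0, 0, 0], 0],
  ],
  gripper=0.6,
)

```text
t: 19.4
eef_pos: [0.5796, -0.0237, 0.2327]
orientation: [0.17, 0.985, -0.0, 0.0]
contact_force: [0.4, 0.4, -0.0]
gripper_width: 0.0683
finger_force: 0.0
```

Call:
send_rows(
  motion=[
    [[0, 0, -0.1], 0],
    [[0, 0, -0.3], 0],
    [[0, 0, -0.5], 0],
    [[0, 0, -0.65], 0],
    [[0, 0, -0.65], 0],
    [[0, 0, -0.65], 0],
    [[0, 0, -0.65], 0],
  ],
)

```text
t: 20.1
eef_pos: [0.579, -0.0236, 0.3613]
orientation: [0.17, 0.985, 0.0, -0.001]
contact_force: [0.6, -0.4, -0.4]
gripper_width: 0.0684
finger_force: 0.0
```

```bash
python3 - <<'E'
from h import *
o=readout.observe();e=o['eef_pos'];print(o['t'],e,o['contact_force'])
s=cap('side');w=cap('wrist')
im=np.zeros((600,800,3),np.uint8)
im[:,:400]=cv2.resize(s['img'][125:245,260:340,::-1],None,fx=5,fy=5,interpolation=cv2.INTER_CUBIC);im[:400,400:]=w['img'][0:400,80:480,::-1]
cv2.imwrite('pics/m7.png',im)
for n,z in(('noz top',.25),('red rim',.186),('red rim',.182),('cuff rim',.1225)):print(n,z,proj(s,[.579,-.0238,z]),proj(w,[.579,-.0238,z]))
E
```

```text
20.1 [ 0.57896745 -0.02361272  0.36126894] [ 0.64993358 -0.39581752 -0.37613675]
noz top 0.25 (np.float64(299.179481868255), np.float64(153.02359261936988)) (np.float64(276.87013729164374), np.float64(212.16741009015857))
red rim 0.186 (np.float64(298.93500853524034), np.float64(184.42886344907384)) (np.float64(276.7226044777103), np.float64(190.38119580426655))
red rim 0.182 (np.float64(298.9202426314069), np.float64(186.32570513407774)) (np.float64(276.71530911517726), np.float64(189.30388746043838))
cuff rim 0.1225 (np.float64(298.70729821789666), np.float64(213.68074175707144)) (np.float64(276.62468224495296), np.float64(175.9209907195352))
```

View pics/m7.png

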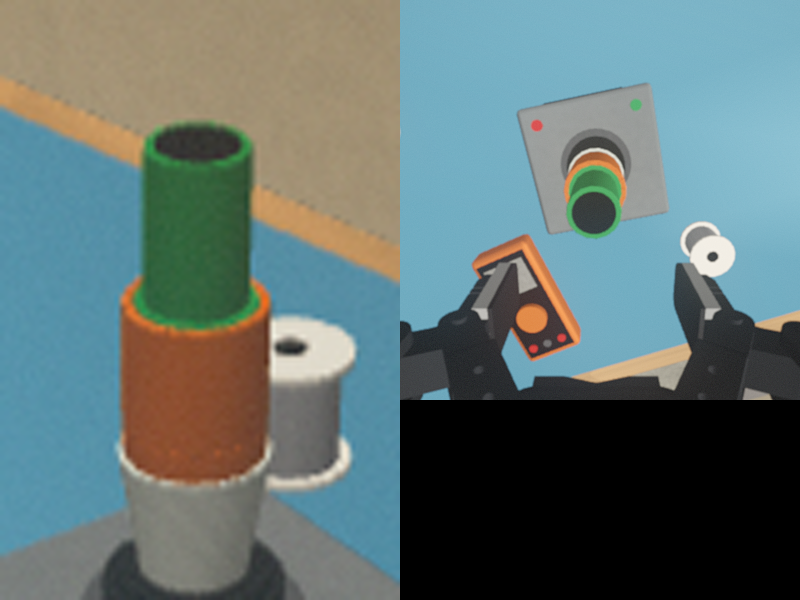

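The nozzle's shoulder is flush with the reducer rim and everything stands upright. The nozzle top is at side (299.5,153.9), z ≈ 0.248 m, so its foot is about 41 mm below the reducer's rim. The gripper is clear, so I'm handing in.

```bash
python3 -c "
from rig import job
print(job.close_job())"
```

```text
the job is handed in; nothing more can be done
None
```

The job is handed in at about 20 s of the 58 s: by my camera check the reducer stands in the cuff and the nozzle in the reducer, both seated, upright and released, with the other items untouched; the hand-in gave no verdict.

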